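Shut the tea urn's stopcock under its sliding cover

ROBOT

A 6-joint arm with a two-finger parallel gripper is mounted at the origin on the work surface. World frame = base frame: x ahead of the robot, y to its left, z up, the work surface at z = 0. Lengths are in m, angles in rad, forces in N, time in s.
With the tool pointing down it reaches from about 0.25 to 0.725 m from the base axis. Payload 4 kg.
Tool frame: the origin (TCP) lies on the centre line of the jaws, within the pads' length; the fingertips stand tip_reach ahead of it and the grasp point (between the pads) lies 5 mm behind it (tip_reach is the distance from the TCP to the fingertips, in m); z points along the fingers, y is the direction in which the jaws open and shut (so a half turn about z gives the same grasp; the last joint's range is limited). The gripper opens to 85 mm and grips with 20 to 120 N. Pads are 22 mm wide; open, the fingers measure 114 mm over their backs; the gripper's body (76 mm by 85 mm) begins 54 mm behind the grasp point. The pads swing forward as they close: fully open they stand 13 mm farther back than shut.
Start: joints at [1.133, 0.241, 0.005, 1.335, 0, 1.571], TCP at [0.212, 0.453, 0.245] pointing down, gripper open.
Joint ranges: [-2.72, 2.72], [-1.05, 1.87], [-1.09, 1.28], [-1.99, 2.15], [-1.42, 1.44], [-3.14, 3.14]. Speed limits (rad/s): [2.79, 2.79, 3.14, 3.14, 3.14, 3.14].

INTERFACE

Orientations are given as a unit quaternion [x, y, z, w].
In Python, from workcell import * gives the robot as it stands.
- The arm moves only by the tool arm_command, never from a script. Its arguments are lists of equal length, an entry for each row: "translation": the shift along the tool's x, y, z in cm, a list of three; "turn": the turn about the tool's z in rad; "hand": the closure, from 0 (fully open) to 1 (shut). In form: {"translation": [[x, y, z], ...], "turn": [turn, ...], "hand": [hand, ...]}. A call has 1 to 5 rows; each row is the pose to reach, as a shift and turn from the pose commanded when the call began, along the tool's axes at that moment; what a row does not reach only later rows make up. A row lasts 1/12 s, in which the tool goes at most 41.7 mm and 7.16 degrees, less where a joint would pass 70% of its speed; a pose out of reach is approached as far as the arm can. A call with a gripper value outside its range is refused whole. The fingers move at their own pace and stop on an object; the grip force is fixed at half the most. Time passes only in rows, so rows that repeat a pose let the fingers close. It gives the time, the measured TCP pose, the force and the opening at its end, in the units of the state.
- get_obs(): the state, without advancing time (a new reading comes with each control period).
- camera(name): name is "scene" or "top" or "wrist"; returns (picture, depth): 480x640x3 uint8, red, green, blue; 480x640 float32, m along the optical axis (not along the pixel's ray), 0 where there is no reading.
- camera_info(name): a dict with "mtx" (3x3 intrinsics, pixels), "world_to_cam" (4x4, takes a point from world to camera coordinates). Camera axes: x right, y down, z forward; pixel columns grow to the right and rows downward; lengths in m; the calibration is good to about 2 mm. A picture is of the moment at which its call begins: read the wrist's pose just before it. camera_info takes no time and is no camera call; for the wrist camera it gives the pose at the moment of the call.
- job_done(): hands the job in, once; it reports no verdict.
Trained networks look in the newest picture that a camera, given by its name, has taken for a name from the list of things; names that differ only in an ending like _2 or _b are one class to them, and where a whole thing is asked for, a point or a joint stands for the part that bears it (a point fixed in the world has none). Each returns a list of dicts, best first, with "conf" (0 to 1); they miss things now and then, are a little off and sometimes report something else, mostly with a low value. They report only what shows in the picture. A call takes as long as a camera call.
- search_frame(camera, name): "location" ([row, column] in pixels, amid what is visible of it).
- spot_point(camera, name): "location" ([row, column] in pixels: a listed point, or the origin of a listed thing).
The state is a dict: "clock": time; "joint_pos": joint angles; "joint_vel": joint speeds; "tau": joint torques, N m; "eef_pos": TCP position; "tool_rot": TCP orientation; "ft_force": force on the tool from outside, world axes, zero at the start; "ft_torque": the same for the moment, N m; "grip_width": finger opening in m.
Only numpy, scipy, OpenCV 4.12 (cv2) and the standard library are available. Lean on these libraries where they do the work, as an engineer would, in place of code of your own. Each camera call takes 0.05 s, during which the arm holds its last target. There are 200 camera calls.

TASK

Push the wooden cover of the low stopcock box along its guides, all the way to the end stop, so that the two stopcock handles underneath lie open to view. Then push the handle marked with a round disc at its end clockwise (seen from above) until it is fully shut against its stop. Only push: do not lift the cover off its guides, leave the plain handle as it is, and leave the glasses and other tea things where they stand.

Things in the scene. Friction and masses are not known exactly. Their poses are not given: they have to be found in the camera images.
- stopcock_box: Low wooden box fixed on the table, 280 (x) by 532 (y) by 74 mm high; origin at the centre of its underside, -x side towards the robot, y its long direction; moved and turned a little from run to run. Its flat top (deck) has an open well at +y with two stopcocks. On a ledge along its +x side (box x over 64 mm) stand tea things.
- well (a point): Centre of the well's mouth, at deck height (74 mm), fixed to the box at box x -30, y +127 mm. The well spans box x -100 to +40, y +14 to +240 mm; its floor is 6 mm above the table.
- end_stop (a point): Middle of the end strip's inner face, at deck height, fixed to the box at box x -30, y -256 mm. The cover's lane runs along y from here to a like strip at y +257 mm, between two guide strips (inner faces at box x -116 and +56); all strips are 12 mm high.
- cover: Loose wooden board 166 (x) by 250 (y) by 12 mm, 250 to 490 g, flat on the deck between the guides (3 mm play each side), covering the well; origin at the centre of its underside, axes like the box's. It starts with its origin at box y +100 to +131 mm and slides to the box's -y until it meets the end strip (origin then at y -131 mm).
- cover_bar (a point): Centre of the dark wooden bar standing across the middle of the cover: 90 mm long along the cover's x, 16 mm thick (y), 22 mm high. This point is 11 mm above the board's top and 23 mm above its underside.
- lever_marked (a joint): Angle (rad) of the marked stopcock handle about its upright spindle: 0 is open, the handle pointing to the box's -x; it grows clockwise seen from above; 1.571 is fully shut at its stop, the handle pointing to the box's +y. It starts at 0 to 0.3. A stiff spindle (about 0.12 N m) keeps it where it is left.
- marked_tip (a point): Centre of the round steel disc (28 mm across, 16 mm thick, lying flat) at the end of the marked handle; 42 mm from the spindle axis. The bar between spindle and disc is 12 mm wide and 16 mm high. Disc and bar span heights 44 to 60 mm, that is 14 to 30 mm below the deck.
- marked_pivot (a point): Point on the spindle axis of the marked handle's stopcock, below the top of its 20 mm round nut, 60 mm above the table, fixed to the box. The marked stopcock is either the one nearer the box's middle or the one nearer its +y end; they stand about 103 mm apart along y.
- lever_plain (a joint): Angle (rad) of the other, plain stopcock handle, same sense and range; it starts at 0 to 0.3 and must stay as it is.
- plain_tip (a point): Point on the plain handle 42 mm from its spindle: a straight steel bar without a disc, 12 mm wide, 16 mm high, ending 55 mm from its spindle; same heights as the marked one.
- glass_a: Clear tea glass, 64 mm across the rim, 85 mm high, on the table on the robot's side of the box; origin under its foot.
- glass_b: Another such glass, on the table beyond the box's -y end; origin under its foot.
- spoon_holder: Steel cup 56 mm across, 65 mm high, with three teaspoons standing in it up to 108 mm; on the box's ledge; origin under its foot.
- ceramic_lid: White ceramic pot lid, 68 mm across, 38 mm high with its knob; on the box's ledge beside the well; origin under its centre.
- sugar_shaker: Glass sugar shaker with steel top, 64 mm across, 128 mm high; on the table beyond the box's +y end; origin under its foot.

How it is judged:
On the way, in this order (a step that is already met when the one before it is completed fails the run):
1. the cover is slid aside, clear of the handles, to its end stop (within 23 mm) (y of cover in the frame of stopcock_box below -0.108 m and z of cover in the frame of stopcock_box below 0.08 m and angle between cover's own z axis and vertical below 0.06 rad), for 0.2 s.
2. the marked handle is pushed shut (value of joint lever_marked above 1.43 rad), for 0.2 s.
At the end, for the whole second after the job is handed in: The cover lies flat in its guides at rest within 23 mm of the end stop, the marked handle is within 8 degrees of fully shut, the plain handle's tip is within 12 mm of where it was, and the tea things stand within 30 mm of where they were (all of step 1 and value of joint lever_marked above 1.43 rad and distance of plain_tip from where it was at the start of the episode below 0.012 m and linear speed of cover below 0.01 m/s and not (distance of glass_a from where it was at the start of the episode above 0.03 m or angle between glass_a's own z axis and vertical above 0.35 rad) and not (distance of glass_b from where it was at the start of the episode above 0.03 m or angle between glass_b's own z axis and vertical above 0.35 rad) and not (distance of spoon_holder from where it was at the start of the episode above 0.03 m or angle between spoon_holder's own z axis and vertical above 0.35 rad) and not (distance of ceramic_lid from where it was at the start of the episode above 0.03 m or angle between ceramic_lid's own z axis and vertical above 0.35 rad) and not (distance of sugar_shaker from where it was at the start of the episode above 0.03 m or angle between sugar_shaker's own z axis and vertical above 0.35 rad)); the robot touches nothing.
It fails at once if the cover is lifted or tipped up (more than 12 mm or 0.2 rad) (z of cover in the frame of stopcock_box above 0.086 m or angle between cover's own z axis and vertical above 0.2 rad).
It fails at once if the plain handle is turned (tip moved more than 12 mm) (distance of plain_tip from where it was at the start of the episode above 0.012 m).
It fails at once if a glass, the spoon holder, the lid or the sugar shaker is lifted, shoved more than 30 mm or tipped more than 0.35 rad ((distance of glass_a from where it was at the start of the episode above 0.03 m or angle between glass_a's own z axis and vertical above 0.35 rad) or (distance of glass_b from where it was at the start of the episode above 0.03 m or angle between glass_b's own z axis and vertical above 0.35 rad) or (distance of spoon_holder from where it was at the start of the episode above 0.03 m or angle between spoon_holder's own z axis and vertical above 0.35 rad) or (distance of ceramic_lid from where it was at the start of the episode above 0.03 m or angle between ceramic_lid's own z axis and vertical above 0.35 rad) or (distance of sugar_shaker from where it was at the start of the episode above 0.03 m or angle between sugar_shaker's own z axis and vertical above 0.35 rad)).
It also fails if it takes over 46 s, if anything falls off the work surface, if the arm or the gripper's body presses on something with over 40 N, if the wrist force passes 120 N, or if a joint passes its speed limit or range.

## Working session

There is one attempt and no reset: what is moved stays moved. The work goes in short steps, Python scripts to look and compute and a tool call to move; the robot and the scene stay as the last step left them, time stands still between calls to the robot, and variables do not carry over. Pictures are saved under pics/ and viewed, about 8 in all and at most 12, crops included, and the job is handed in when it is done.

Besides the shell and the picture viewer there is one more tool, called after "Request:" by a JSON object that holds its "fn" and its "kwargs". arm_command: Moves the arm, as the interface text tells. Its arguments: {"type":"object","properties":{"translation":{"type":"array","items":{"type":"array","items":{"type":"number"}}},"turn":{"type":"array","items":{"type":"number"}},"hand":{"type":"array","items":{"type":"number"}}},"required":["translation","turn","hand"]}

```bash
ls; mkdir -p pics
cat > h.py <<'E'
from workcell import *
import numpy as np, cv2
from scipy.spatial.transform import Rotation as R
def w2p(cam,P):
    i=camera_info(cam);c=i["world_to_cam"]@np.append(P,1);p=i["mtx"]@c[:3];return p[:2]/p[2]
def onz(cam,loc,z):
    i=camera_info(cam);T=np.linalg.inv(np.array(i["world_to_cam"]));K=np.array(i["mtx"])
    d=T[:3,:3]@np.linalg.solve(K,[loc[1],loc[0],1]);o=T[:3,3];return o+d*(z-o[2])/d[2]
def dep(cam,loc,D):
    i=camera_info(cam);T=np.linalg.inv(np.array(i["world_to_cam"]));K=np.array(i["mtx"])
    r,c=int(round(loc[0])),int(round(loc[1]));z=D[r,c];return T[:3,:3]@(np.linalg.solve(K,[c,r,1])*z)+T[:3,3]
def save(n,p): cv2.imwrite("pics/"+n,p[:,:,::-1])
E
python3 - <<'E'
from h import *
o=get_obs();print(o)
p,D=camera("top");save("top1.png",p)
for n,z in [("stopcock_box",0),("well",.074),("end_stop",.074),("cover",.074),("cover_bar",.097),("glass_a",0),("glass_b",0),("spoon_holder",.07),("ceramic_lid",.07),("sugar_shaker",0)]:
    print(n,[(np.round(d["location"]),round(d["conf"],2),np.round(onz("top",d["location"],z),3)) for d in spot_point("top",n)[:2]])
p,D=camera("scene");save("scene1.png",p)
i=camera_info("top");print(np.linalg.inv(i["world_to_cam"])[:3])
E
```

```text
pics
{'clock': 0.0, 'joint_pos': array([ 1.13299853e+00,  2.41360034e-01,  3.69254956e-03,  1.33519041e+00,
       -1.93930184e-05,  1.57081361e+00]), 'joint_vel': array([-5.80198148e-04,  3.60543395e-06,  3.03380823e-05,  1.85311554e-03,
       -8.51584891e-04, -1.86677715e-03]), 'tau': array([-1.60425305e-03, -3.72317004e+01,  2.52409476e+01,  1.68732530e-02,
       -2.09082731e-05,  6.34782520e-07]), 'eef_pos': array([0.2117175 , 0.45228468, 0.24442728]), 'tool_rot': array([ 2.17163237e-01,  9.76134758e-01, -1.00829163e-03, -2.14365457e-04]), 'ft_force': array([ 0.5643568 , -0.47877338, -0.01266882]), 'ft_torque': array([-0.03320196,  0.00433504, -0.02315004]), 'grip_width': 0.08563510691791795}
stopcock_box [(array([233., 356.]), 0.67, array([ 0.58 , -0.066,  0.   ]))]
well []
end_stop [(array([254., 483.]), 0.89, array([ 0.523, -0.325,  0.074]))]
cover [(array([230., 295.]), 0.75, array([0.57 , 0.067, 0.074]))]
cover_bar [(array([233., 294.]), 0.94, array([0.558, 0.068, 0.097]))]
glass_a [(array([320., 390.]), 0.76, array([ 0.388, -0.139,  0.   ])), (array([253., 498.]), 0.74, array([ 0.539, -0.383,  0.   ]))]
glass_b [(array([320., 390.]), 0.76, array([ 0.388, -0.139,  0.   ])), (array([253., 498.]), 0.74, array([ 0.539, -0.383,  0.   ]))]
spoon_holder [(array([182., 423.]), 0.78, array([ 0.679, -0.205,  0.07 ])), (array([236., 357.]), 0.41, array([ 0.559, -0.063,  0.07 ]))]
ceramic_lid [(array([170., 316.]), 0.82, array([0.702, 0.024, 0.07 ]))]
sugar_shaker []
[[ 0.01179274 -0.98060361  0.19564635  0.33183398]
 [-0.99986295 -0.01383768 -0.0090886   0.01226122]
 [ 0.0116196  -0.19551235 -0.9806324   1.17439225]]
```

View pics/top1.png

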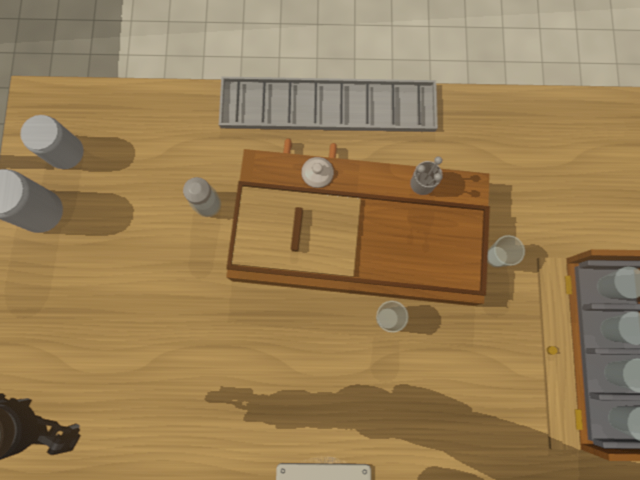

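View pics/scene1.png

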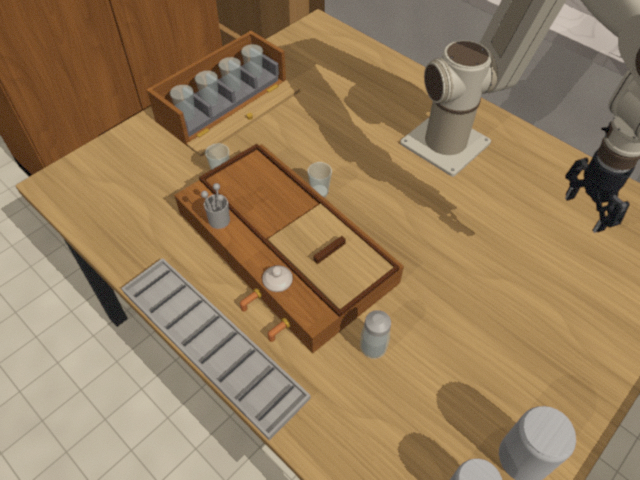

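The top picture shows the box with the cover at its left (+y) half: the bar is near (col 297, row 230), the spoon holder at (427,178) and the lid at (318,171). Glass_a stands at (391,316), glass_b at (507,250) and the shaker at (202,197). The scene picture agrees. Next I'll fit the cover outline.

Run:
```python
from h import *
import workcell
print([n for n in dir(workcell) if not n.startswith('__')]); print(getattr(workcell,'tip_reach',None))
p=cv2.imread("pics/top1.png")
hsv=cv2.cvtColor(p,cv2.COLOR_BGR2HSV);print(hsv[230,260],hsv[230,340],hsv[230,420])
m=(abs(hsv[:,:,0].astype(int)-hsv[230,340,0])<6)&(hsv[:,:,2]>140)
m=m.astype(np.uint8)
m=cv2.morphologyEx(m,cv2.MORPH_OPEN,np.ones((3,3)))
_,L=cv2.connectedComponents(m)
l=L[230,340];r,c=np.nonzero(L==l);print(len(r),r.min(),r.max(),c.min(),c.max())
pts=np.array([onz("top",(a,b),.086)[:2] for a,b in zip(r,c)],np.float32)
q=cv2.minAreaRect(pts*1000);print(q);print(cv2.boxPoints(q))
# bar: dark pixels in cover
cen=np.array(q[0]);rr,cc=np.nonzero(hsv[195:265,280:315,2]<110);print(len(rr),np.mean([onz("top",(a+195,b+280),.100)[:2] for a,b in zip(rr,cc)],0))
# box tray inner right end: strip corners
for rc in [(209,484),(291,479),(191,241),(270,229),(297,486),(207,489)]: print(rc,onz("top",rc,.086))
```

```text
['Unreachable', 'camera', 'camera_info', 'get_obs', 'job_done', 'search_frame', 'spot_point', 'tip_reach']
0.014
[ 19 133 171] [ 19 136 157] [ 15 183 134]
8560 187 275 233 359Traceback (most recent call last):
  File "<stdin>", line 11, in <module>
  File "h.py", line 7, in onz
    i=camera_info(cam);T=np.linalg.inv(np.array(i["world_to_cam"]));K=np.array(i["mtx"])
ValueError: time passes only in moves, steps and waits
```

```bash
python3 - <<'E'
import re
s=open('h.py').read()
s=s.replace("def w2p","from functools import lru_cache\nci=lru_cache(None)(camera_info)\ndef w2p").replace("i=camera_info(cam)","i=ci(cam)")
open('h.py','w').write(s)
E
python3 - <<'E'
from h import *
p=cv2.imread("pics/top1.png")
hsv=cv2.cvtColor(p,cv2.COLOR_BGR2HSV)
m=((abs(hsv[:,:,0].astype(int)-19)<6)&(hsv[:,:,2]>140)).astype(np.uint8)
m=cv2.morphologyEx(m,cv2.MORPH_OPEN,np.ones((3,3)))
_,L=cv2.connectedComponents(m)
r,c=np.nonzero(L==L[230,340])
pts=np.array([onz("top",(a,b),.086)[:2] for a,b in zip(r,c)],np.float32)
q=cv2.minAreaRect(pts*1000);print(q);print(cv2.boxPoints(q))
rr,cc=np.nonzero(hsv[195:265,285:310,2]<110);print(len(rr),np.mean([onz("top",(a+195,b+285),.102)[:2] for a,b in zip(rr,cc)],0))
for rc in [(209,484),(291,479),(191,241),(270,229),(297,486),(207,489)]: print(rc,onz("top",rc,.086))
E
```

```text
((565.2440795898438, 62.671058654785156), (249.9400177001953, 164.6013641357422), 84.94657897949219)
[[472.25537  -54.563774]
 [636.2169   -69.06261 ]
 [658.2328   179.90588 ]
 [494.27124  194.40472 ]]
335 [0.56476997 0.06153693]
(209, 484) [ 0.61672396 -0.32879173  0.086     ]
(291, 479) [ 0.44445916 -0.31067315  0.086     ]
(191, 241) [0.64815821 0.18155043 0.086     ]
(270, 229) [0.48068746 0.19884233 0.086     ]
(297, 486) [ 0.43245271 -0.32439325  0.086     ]
(207, 489) [ 0.62121147 -0.3395236   0.086     ]
```

The cover fit measures 250 x 165 mm, which matches its given size. Its centre is at (0.565, 0.0625), yaw is -0.088, and the cover sits at box y of about +128. I'll move above the +y side of the bar with the jaws closing.

Request:
{"fn": "arm_command", "kwargs": {"translation": [[-47.3, -17.1, 4.4], [-47.3, -17.1, 4.4], [-47.3, -17.1, 4.4], [-47.3, -17.1, 4.4], [-47.3, -17.1, 4.4]], "turn": [-0.349, -0.349, -0.349, -0.349, -0.349], "hand": [1, 1, 1, 1, 1]}}

```text
clock: 1.02
eef_pos: [0.3495, 0.3159, 0.2286]
tool_rot: [0.043, 0.999, 0.0, 0.0]
ft_force: [1.2, -0.7, -0.2]
grip_width: 0.0253
```

Request:
{"fn": "arm_command", "kwargs": {"translation": [[-23.2, -19.3, 3.5], [-23.2, -19.3, 3.5], [-23.2, -19.3, 3.5], [-23.2, -19.3, 3.5], [-23.2, -19.3, 3.5]], "turn": [0, 0, 0, 0, 0], "hand": [1, 1, 1, 1, 1]}}

```text
clock: 1.43
eef_pos: [0.4967, 0.1693, 0.2045]
tool_rot: [0.044, 0.999, 0.0, 0.0]
ft_force: [-0.2, 0.4, 0.3]
grip_width: -0.0002
```

Request:
{"fn": "arm_command", "kwargs": {"translation": [[-7.5, -6.3, 1.0], [-7.5, -6.3, 1.0], [-7.5, -6.3, 1.0], [-7.5, -6.3, 1.0]], "turn": [0, 0, 0, 0], "hand": [1, 1, 1, 1]}}

```text
clock: 1.77
eef_pos: [0.5666, 0.0984, 0.1934]
tool_rot: [0.047, 0.999, -0.0, -0.0]
ft_force: [-0.8, -0.4, 0.4]
grip_width: -0.0
```

Run:
```python
from h import *
o=get_obs();print(o["clock"],o["eef_pos"],o["tool_rot"],o["grip_width"])
p,D=camera("wrist");save("w1.png",p)
for n in ["cover_bar","ceramic_lid"]:
  print(n,[(d["location"],d["conf"],onz("wrist",d["location"],.097 if n=="cover_bar" else .074)) for d in spot_point("wrist",n)[:2]])
e=o["eef_pos"]-[0,0,.014];print(w2p("wrist",e))
```

```text
1.7667 [0.56660137 0.0984165  0.19335794] [ 4.70661449e-02  9.98891689e-01 -4.05129949e-04 -8.10802759e-05] -1.0311986257042542e-05
cover_bar [([257.8, 262.8], 0.66, array([0.56550487, 0.06622255, 0.097     ]))]
ceramic_lid []
[315.14266447 328.52018699]
```

View pics/w1.png

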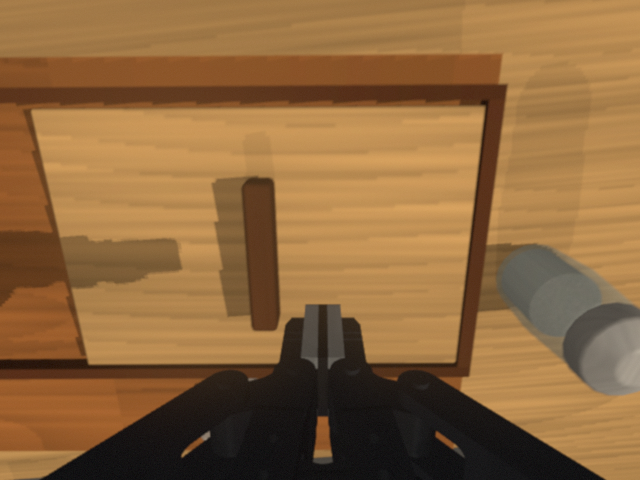

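The wrist picture shows the closed fingertips at about (322,310), to the +y side of the bar, whose centre is near (260,255). The shaker is to the right and clear. I'll descend to a TCP height of 0.107.

Request:
{"fn": "arm_command", "kwargs": {"translation": [[0, 0, 3.5], [0, 0, 6.5], [0, 0, 8.6], [0, 0, 8.6], [0, 0, 8.6]], "turn": [0, 0, 0, 0, 0], "hand": [1, 1, 1, 1, 1]}}

```text
clock: 2.33
eef_pos: [0.5628, 0.1029, 0.1081]
tool_rot: [0.043, 0.999, -0.0, -0.001]
ft_force: [0.3, 0.0, 0.2]
grip_width: -0.0002
```

Request:
{"fn": "arm_command", "kwargs": {"translation": [[0, -1, 0], [0, -2, 0], [0, -3, 0], [0, -4, 0], [0, -5, 0]], "turn": [0, 0, 0, 0, 0], "hand": [1, 1, 1, 1, 1]}}

```text
clock: 2.75
eef_pos: [0.5615, 0.0516, 0.1106]
tool_rot: [0.044, 0.999, 0.001, 0.002]
ft_force: [-1.6, 6.2, 6.1]
grip_width: 0.0005
```

Request:
{"fn": "arm_command", "kwargs": {"translation": [[0, -1.5, 0.2], [0, -3, 0.3], [0, -4.5, 0.3], [0, -6, 0.3], [0, -7.5, 0.3]], "turn": [0, 0, 0, 0, 0], "hand": [1, 1, 1, 1, 1]}}

```text
clock: 3.17
eef_pos: [0.5536, -0.0242, 0.1062]
tool_rot: [0.045, 0.999, 0.0, 0.001]
ft_force: [0.7, 3.3, 1.3]
grip_width: 0.0003
```

Request:
{"fn": "arm_command", "kwargs": {"translation": [[0, -1.5, 0], [0, -3, 0], [0, -4.5, 0], [0, -6, 0], [0, -7.5, 0]], "turn": [0, 0, 0, 0, 0], "hand": [1, 1, 1, 1, 1]}}

```text
clock: 3.58
eef_pos: [0.5466, -0.0989, 0.1063]
tool_rot: [0.045, 0.999, 0.0, 0.001]
ft_force: [-0.0, 3.7, 2.4]
grip_width: 0.0001
```

Request:
{"fn": "arm_command", "kwargs": {"translation": [[0, -1.3, 0], [0, -2.6, 0], [0, -3.9, 0], [0, -5, 0], [0, -5.8, 0]], "turn": [0, 0, 0, 0, 0], "hand": [1, 1, 1, 1, 1]}}

```text
clock: 4.0
eef_pos: [0.5414, -0.1568, 0.1055]
tool_rot: [0.045, 0.999, -0.0, -0.0]
ft_force: [-0.4, 4.5, 3.2]
grip_width: -0.0003
```

Request:
{"fn": "arm_command", "kwargs": {"translation": [[0, -0.4, 0], [0, -0.8, 0], [0, -1.2, 0], [0, -1.4, 0], [0, -1.4, 0]], "turn": [0, 0, 0, 0, 0], "hand": [1, 1, 1, 1, 1]}}

```text
clock: 4.42
eef_pos: [0.5403, -0.1697, 0.1053]
tool_rot: [0.044, 0.999, -0.0, -0.0]
ft_force: [1.2, 1.8, 1.0]
grip_width: -0.0001
```

Request:
{"fn": "arm_command", "kwargs": {"translation": [[0, -0.3, 0], [0, -0.6, 0], [0, -0.9, 0], [0, -0.9, 0]], "turn": [0, 0, 0, 0], "hand": [1, 1, 1, 1]}}

```text
clock: 4.75
eef_pos: [0.5414, -0.1766, 0.1054]
tool_rot: [0.044, 0.999, 0.002, 0.002]
ft_force: [5.2, 8.7, 0.4]
grip_width: -0.0001
```

Request:
{"fn": "arm_command", "kwargs": {"translation": [[0, 1, 0], [0, 2, -1], [0, 3, -4], [0, 5, -8], [0, 9, -12]], "turn": [0, 0, 0, 0, 0], "hand": [1, 1, 1, 1, 1]}}

```text
clock: 5.17
eef_pos: [0.546, -0.1021, 0.2149]
tool_rot: [0.046, 0.999, -0.001, -0.0]
ft_force: [1.7, -0.0, 0.4]
grip_width: 0.0002
```

Request:
{"fn": "arm_command", "kwargs": {"translation": [[3, 15, -2.5], [3, 15, -2.5], [3, 15, -2.5], [3, 15, -2.5], [3, 15, -2.5]], "turn": [0, 0, 0, 0, 0], "hand": [1, 1, 1, 1, 1]}}

```text
clock: 5.58
eef_pos: [0.5294, 0.056, 0.2397]
tool_rot: [0.041, 0.999, 0.0, 0.001]
ft_force: [-0.6, -0.2, 0.5]
grip_width: -0.0001
```

Run:
```python
from h import *
o=get_obs();print(o["clock"],o["eef_pos"],o["tool_rot"],o["grip_width"])
p,D=camera("wrist");save("w2.png",p)
for n,z in [("cover_bar",.097),("marked_tip",.06),("marked_pivot",.06),("plain_tip",.06),("well",.074)]:
  print(n,[(d["location"],round(d["conf"],2),onz("wrist",d["location"],z)) for d in spot_point("wrist",n)[:2]])
p,D=camera("top");save("t2.png",p)
for n,z in [("cover_bar",.097),("end_stop",.074),("marked_tip",.06),("marked_pivot",.06),("plain_tip",.06)]:
  print(n,[(d["location"],round(d["conf"],2),onz("top",d["location"],z)) for d in spot_point("top",n)[:2]])
```

```text
5.5833 [0.52942178 0.05602755 0.23971061] [4.09303884e-02 9.99161211e-01 3.77348020e-04 1.19787431e-03] -7.782441327218354e-05
cover_bar []
marked_tip [([232.0, 396.4], 0.88, array([0.54959488, 0.10773417, 0.06      ]))]
marked_pivot []
plain_tip [([229.2, 273.2], 0.7, array([0.53865881, 0.01168735, 0.06      ]))]
well [([262.5, 330.5], 0.8, array([0.56499968, 0.05427325, 0.074     ]))]
cover_bar [([241.6, 422.6], 0.9, array([ 0.54308561, -0.19597748,  0.097     ]))]
end_stop [([254.4, 481.7], 0.85, array([ 0.52213906, -0.32325147,  0.074     ]))]
marked_tip []
marked_pivot [([242.3, 419.5], 0.68, array([ 0.5487375 , -0.19651417,  0.06      ]))]
plain_tip []
```

View pics/w2.png

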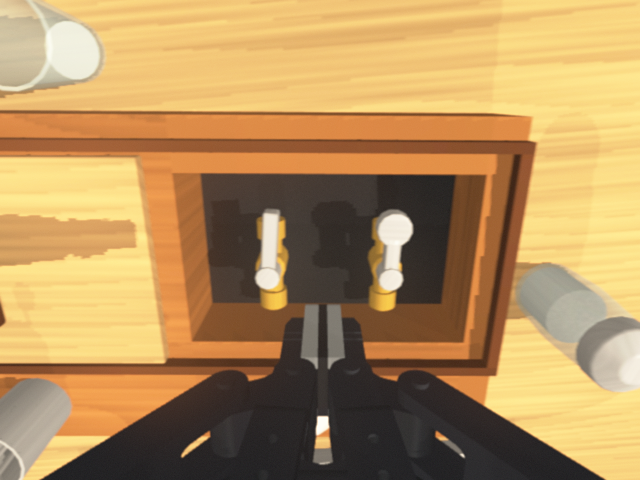

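View pics/t2.png

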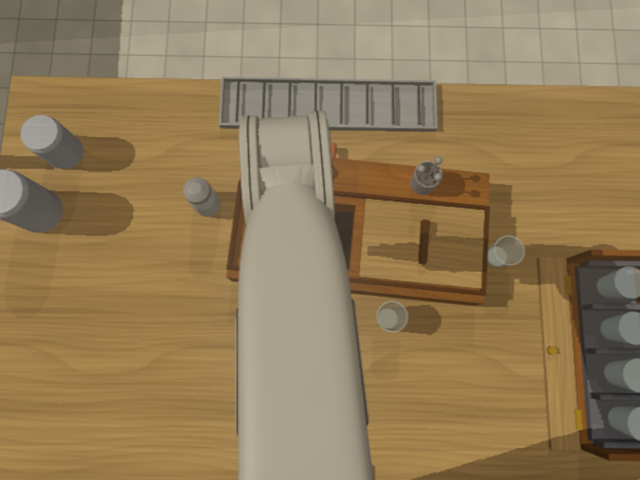

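The wrist picture shows the open well. The marked handle is the +y one, with its disc at (396,230) and nut at (390,278); the plain handle is at col 270. The shaker stands to the right, with its top at (620,355). The top picture shows the cover at its end, with the bar at (424,241). I'll work out the pivot, the angle and the shaker clearance.

```bash
cat >> h.py <<'E'
yaw=-.0883;X=np.array([np.cos(yaw),np.sin(yaw)]);Y=np.array([-X[1],X[0]]);C0=np.array([.565,.0625])
def box(P): d=np.array(P)[:2]-C0; return np.round([d@X*1000-30,d@Y*1000+128],1)
E
python3 - <<'E'
from h import *
o=get_obs();print(o["eef_pos"],box(o["eef_pos"]))
p,D=camera("wrist")
for n,l,z in [("disc",(230,396),.06),("nutM",(278,390),.062),("plain end",(212,272),.06),("nutP",(278,268),.062),("wellL",(175,173),.074),("wellR",(341,465),.074),("wellTR",(175,487),.074)]:
  q=onz("wrist",l,z);print(n,q.round(4),box(q), dep("wrist",l,D).round(4))
i=ci("wrist");T=np.linalg.inv(np.array(i["world_to_cam"]));K=np.array(i["mtx"])
r,c=np.mgrid[240:400,500:640];z=D[240:400,500:640]
P=(T[:3,:3]@(np.linalg.solve(K,np.stack([c.ravel(),r.ravel(),np.ones(c.size)]))*z.ravel())).T+T[:3,3]
S=P[(P[:,2]>.09)&(z.ravel()>0)];print("shaker",S.min(0),S.max(0),box((S.min(0)+S.max(0))/2))
r,c=np.mgrid[200:480,250:400];z=D[200:480,250:400]
P=(T[:3,:3]@(np.linalg.solve(K,np.stack([c.ravel(),r.ravel(),np.ones(c.size)]))*z.ravel())).T+T[:3,3]
for a in np.arange(.2,.34,.01):
  s=P[(P[:,2]>a)&(P[:,2]<a+.01)&(z.ravel()>0)]
  if len(s)>5: print(round(a,2),len(s),s[:,:2].min(0),s[:,:2].max(0))
E
```

```text
[0.52993372 0.05036633 0.23751191] [-63.9 112.8]
disc [0.5481 0.1072 0.06  ] [-50.8 171. ] [0.5483 0.1073 0.0592]
nutM [0.5878 0.1006 0.062 ] [-10.7 168. ] [0.5873 0.1005 0.0631]
plain end [0.5247 0.0124 0.06  ] [-65.7  74.6] [0.5257 0.0119 0.0564]
nutP [0.5787 0.0023 0.062 ] [-11.1  69.2] [0.5784 0.0024 0.0626]
wellL [ 0.4876 -0.0523  0.074 ] [-97.    6.9] [ 0.4875 -0.052   0.0748]
wellR [0.6446 0.1583 0.074 ] [ 40.8 230.5] [0.6454 0.1587 0.0728]
wellTR [0.5081 0.1711 0.074 ] [-96.2 231.1] [0.5116 0.1773 0.0579]
shaker [0.61403988 0.24009818 0.09002707] [0.66906637 0.28237091 0.13013459] [ 28.7 332.7]
0.22 121 [0.51814271 0.04146384] [0.52491957 0.06240632]
0.23 972 [0.51799549 0.03782656] [0.52496645 0.06489256]
0.24 1218 [0.51790842 0.03775546] [0.52508473 0.06490011]
0.25 1221 [0.51784044 0.03783198] [0.54153068 0.06491168]
0.26 2367 [0.51510701 0.03048188] [0.5417577  0.07242494]
0.27 4016 [0.51494108 0.03096831] [0.54256692 0.07306585]
0.28 1590 [0.51156666 0.03240839] [0.53869392 0.07090894]
0.29 4401 [0.51051034 0.03602271] [0.52874222 0.06866885]
0.3 4236 [0.51053754 0.03731745] [0.52077946 0.06792999]
```

Run:
```python
from h import *
o=get_obs();i=ci("wrist")
p,D=camera("wrist");save("w3.png",p)
o=get_obs();print(o["eef_pos"],box(o["eef_pos"]),o["tool_rot"])
for n,z in [("marked_tip",.06),("plain_tip",.06),("well",.074),("marked_pivot",.06)]:
  print(n,[(d["location"],round(d["conf"],2),onz("wrist",d["location"],z).round(4),box(onz("wrist",d["location"],z))) for d in spot_point("wrist",n)[:1]])
T=np.linalg.inv(np.array(i["world_to_cam"]));K=np.array(i["mtx"])
r,c=np.mgrid[0:480,0:640];z=D
P=((T[:3,:3]@(np.linalg.solve(K,np.stack([c.ravel(),r.ravel(),np.ones(c.size)]))*z.ravel())).T+T[:3,3])
B=np.stack([(P[:,:2]-C0)@X*1000-30,(P[:,:2]-C0)@Y*1000+128],1)
g=(P[:,2]>.05)&(P[:,2]<.07)&(B[:,0]>-92)&(B[:,0]<15)&(B[:,1]>30)&(B[:,1]<228)
m=(g.reshape(480,640)*255).astype(np.uint8)
n,L,s,cc=cv2.connectedComponentsWithStats(m)
for k in range(1,n):
  if s[k,4]>150:
    q=B[(L==k).ravel()];print(s[k,4],q.min(0),q.max(0),P[(L==k).ravel(),2].mean())
g=(P[:,2]>.012)&(P[:,2]<.05)&(B[:,0]>-95)&(B[:,0]<15)&(B[:,1]>145)&(B[:,1]<225)
print("yellow z max",np.percentile(P[g,2],[50,90]))
```

```text
[0.52992035 0.05070122 0.2375654 ] [-63.9 113.2] [ 4.47195944e-02  9.98999571e-01 -3.58136824e-05 -1.17151817e-04]
marked_tip [([229.3, 405.0], 0.55, array([0.5481, 0.1142, 0.06  ]), array([-51.3, 178. ]))]
plain_tip [([229.5, 280.7], 0.97, array([0.5394, 0.0173, 0.06  ]), array([-51.5,  80.8]))]
well [([266.2, 336.4], 0.58, array([0.5685, 0.0582, 0.074 ]), array([-26.2, 124.1]))]
marked_pivot [([279.7, 401.4], 0.75, array([0.5911, 0.1101, 0.06  ]), array([ -8.2, 177.8]))]
1379 [-65.28814391  64.90378212] [-0.6561587  84.93779277] 0.060148627883277274
1905 [-64.94045449 162.96006528] [-4.46440694e-02  1.90000728e+02] 0.06001143531344351
yellow z max [0.03202442 0.0461751 ]
```

View pics/w3.png

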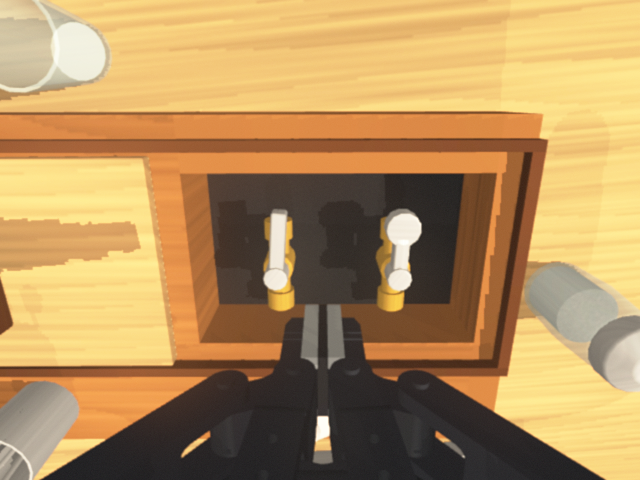

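The fresh wrist picture is static. The disc is at (403,229) and the nut at (400,280), which gives a pivot at box (-10, 174) and a tip at (-51, 178). I'll go down into the well on the -y side of the disc.

Request:
{"fn": "arm_command", "kwargs": {"translation": [[-1.3, 2.9, 0], [-1.3, 2.9, 3], [-1.3, 2.9, 6], [-1.3, 2.9, 9], [-1.3, 2.9, 9]], "turn": [0, 0, 0, 0, 0], "hand": [1, 1, 1, 1, 1]}}

```text
clock: 6.9
eef_pos: [0.541, 0.0785, 0.1416]
tool_rot: [0.044, 0.999, -0.001, -0.006]
ft_force: [-1.5, -0.8, -0.5]
grip_width: 0.0002
```

Run:
```python
from h import *
o=get_obs();print(o["eef_pos"],box(o["eef_pos"]),o["tool_rot"])
```

```text
[0.54104293 0.07847756 0.14155619] [-55.3 141.8] [ 0.04410051  0.99900955 -0.00111926 -0.00581453]
```

Request:
{"fn": "arm_command", "kwargs": {"translation": [[0, 0, 2], [0, 0, 4.5], [0, 0, 7], [0, 0, 8.4], [0, 0, 8.4]], "turn": [0, 0, 0, 0, 0], "hand": [1, 1, 1, 1, 1]}}

```text
clock: 7.32
eef_pos: [0.5436, 0.0785, 0.0617]
tool_rot: [0.044, 0.999, -0.001, -0.003]
ft_force: [-1.1, 0.7, -0.2]
grip_width: -0.0
```

Run:
```python
from h import *
o=get_obs();print(o["eef_pos"],box(o["eef_pos"]),o["ft_force"])
P=np.array([-10,174]);c=box(o["eef_pos"])
for th in np.arange(.1,1.7,.15):
  d=np.array([-np.cos(th),np.sin(th)]);t=np.array([np.sin(th),np.cos(th)])
  q=P+40*d-25*t-np.array([-51,142]);print(round(th,2),"tool cm",(-q[0]/10).round(2),(q[1]/10).round(2))
```

```text
[0.54360243 0.07851231 0.06172884] [-52.7 142.1] [-1.07334228  0.67589292 -0.20403853]
0.1 tool cm 0.13 1.11
0.25 tool cm 0.39 1.77
0.4 tool cm 0.56 2.46
0.55 tool cm 0.62 3.16
0.7 tool cm 0.57 3.86
0.85 tool cm 0.42 4.56
1.0 tool cm 0.16 5.22
1.15 tool cm -0.18 5.83
1.3 tool cm -0.62 6.39
1.45 tool cm -1.14 6.87
1.6 tool cm -1.72 7.27
```

Request:
{"fn": "arm_command", "kwargs": {"translation": [[0.1, 0.8, 0], [0.4, 1.5, 0], [0.5, 2.1, 0], [0.6, 2.8, 0], [0.6, 3.5, 0]], "turn": [0, 0, 0, 0, 0], "hand": [1, 1, 1, 1, 1]}}

```text
clock: 7.73
eef_pos: [0.544, 0.1143, 0.066]
tool_rot: [0.045, 0.999, -0.001, 0.002]
ft_force: [-3.6, -2.8, 10.8]
grip_width: 0.0006
```

Request:
{"fn": "arm_command", "kwargs": {"translation": [[-0.1, 0.6, 0], [-0.2, 1.1, 0], [-0.4, 1.7, 0], [-0.7, 2.2, 0], [-1.0, 2.6, 0]], "turn": [0, 0, 0, 0, 0], "hand": [1, 1, 1, 1, 1]}}

```text
clock: 8.15
eef_pos: [0.5549, 0.1393, 0.0654]
tool_rot: [0.044, 0.999, -0.0, 0.0]
ft_force: [-3.0, -2.8, 0.4]
grip_width: 0.0001
```

Run:
```python
from h import *
o=get_obs();print(o["eef_pos"],box(o["eef_pos"]),o["ft_force"])
p,D=camera("wrist");save("w4.png",p)
```

```text
[0.55489474 0.13933648 0.06539871] [-46.8 203.6] [-3.03603217 -2.83342592  0.44120904]
```

View pics/w4.png

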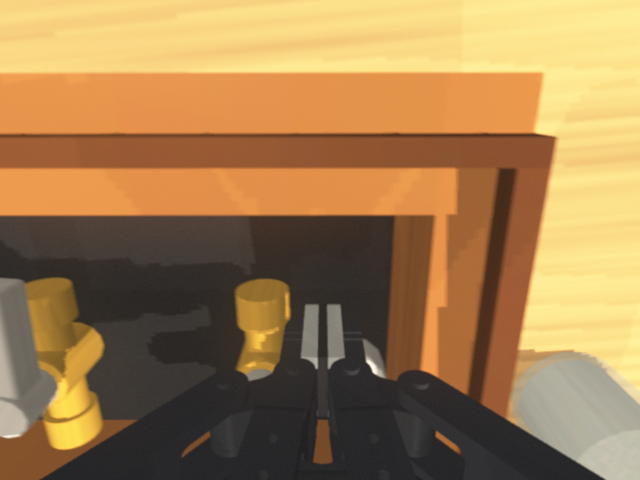

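The disc now shows at (372,355), ahead of the fingers, so the handle is more than half-way. The plain handle at the left is untouched. I'll continue mostly toward box +x.

Request:
{"fn": "arm_command", "kwargs": {"translation": [[-0.3, 0.3, 0.2], [-0.6, 0.6, 0.2], [-0.9, 0.8, 0.2], [-1.2, 0.9, 0.2], [-1.2, 0.9, 0.2]], "turn": [0, 0, 0, 0, 0], "hand": [1, 1, 1, 1, 1]}}

```text
clock: 8.62
eef_pos: [0.5682, 0.1483, 0.0618]
tool_rot: [0.044, 0.999, 0.001, 0.0]
ft_force: [-1.2, 0.2, 1.1]
grip_width: -0.0002
```

Run:
```python
from h import *
o=get_obs();print(o["eef_pos"],box(o["eef_pos"]),o["ft_force"])
```

```text
[0.56823714 0.14825074 0.06180789] [-34.3 213.7] [-1.23601091  0.23443913  1.06284398]
```

Force is low, so it isn't at the stop yet. I'll push +x in small steps.

Request:
{"fn": "arm_command", "kwargs": {"translation": [[-0.2, 0, 0], [-0.4, 0, 0], [-0.6, 0, 0], [-0.6, 0, 0]], "turn": [0, 0, 0, 0], "hand": [1, 1, 1, 1]}}

```text
clock: 8.95
eef_pos: [0.5692, 0.1482, 0.0614]
tool_rot: [0.043, 0.999, 0.002, -0.005]
ft_force: [-13.9, 4.7, 8.7]
grip_width: 0.0003
```

Run:
```python
from h import *
o=get_obs();print(o["eef_pos"],box(o["eef_pos"]),o["ft_force"])
```

```text
[0.56918037 0.14816911 0.06135367] [-33.4 213.7] [-13.94687649   4.72666732   8.68274233]
```

The force rose to 14 N and the finger stalled at box x -33, which matches the stop. I'll back off, lift and check.

Request:
{"fn": "arm_command", "kwargs": {"translation": [[1, 0, 0], [1.8, -0.3, 0], [1.8, -0.3, -4], [1.8, -0.3, -8], [1.8, -0.3, -12]], "turn": [0, 0, 0, 0, 0], "hand": [1, 1, 1, 1, 1]}}

```text
clock: 9.37
eef_pos: [0.5556, 0.145, 0.1826]
tool_rot: [0.045, 0.999, -0.0, 0.0]
ft_force: [1.0, 0.9, 0.6]
grip_width: -0.0001
```

Request:
{"fn": "arm_command", "kwargs": {"translation": [[3.5, -3, -4], [3.5, -6, -5], [3.5, -6, -6], [3.5, -6, -6], [3.5, -6, -6]], "turn": [0, 0, 0, 0, 0], "hand": [1, 1, 1, 1, 1]}}

```text
clock: 9.78
eef_pos: [0.5167, 0.0885, 0.2427]
tool_rot: [0.045, 0.999, 0.001, 0.002]
ft_force: [-0.3, -0.3, -0.3]
grip_width: -0.0003
```

Run:
```python
from h import *
camera("wrist");camera("wrist")
i=ci("wrist");p,D=camera("wrist");save("w5.png",p)
o=get_obs();print(o["clock"],o["eef_pos"],box(o["eef_pos"]),o["ft_force"])
for n,z in [("marked_tip",.06),("plain_tip",.06),("marked_pivot",.06)]:
  print(n,[(d["location"],round(d["conf"],2),box(onz("wrist",d["location"],z))) for d in spot_point("wrist",n)[:1]])
T=np.linalg.inv(np.array(i["world_to_cam"]));K=np.array(i["mtx"])
r,c=np.mgrid[0:480,0:640]
P=((T[:3,:3]@(np.linalg.solve(K,np.stack([c.ravel(),r.ravel(),np.ones(c.size)]))*D.ravel())).T+T[:3,3])
B=np.stack([(P[:,:2]-C0)@X*1000-30,(P[:,:2]-C0)@Y*1000+128],1)
g=(P[:,2]>.05)&(P[:,2]<.067)&(B[:,0]>-92)&(B[:,0]<25)&(B[:,1]>30)&(B[:,1]<234)
n,L,s,cc=cv2.connectedComponentsWithStats((g.reshape(480,640)*255).astype(np.uint8))
for k in range(1,n):
  if s[k,4]>150: q=B[(L==k).ravel()];print(s[k,4],q.min(0),q.max(0))
  if s[k,4]>150 and q[:,1].max()>150:
    for a,b in [(165,183),(185,200),(205,230)]:
      w=q[(q[:,1]>a)&(q[:,1]<b)]; print(a,b,len(w) and (w.min(0),w.max(0)))
```

```text
9.9333 [0.51516995 0.08910999 0.24008107] [-82.  150.1] [0.34882839 0.10220608 0.32305037]
marked_tip []
plain_tip [([249.3, 235.3], 0.67, array([-51.9,  80.5]))]
marked_pivot [([298.7, 354.5], 0.79, array([ -7.5, 177.2]))]
1354 [-65.59464282  64.95408555] [-2.20822661e-02  8.49942371e+01]
1788 [-23.50367403 165.84070888] [  4.16782865 230.98892673]
165 183 (array([-19.42406646, 165.84070888]), array([  0.97184216, 182.84276045]))
185 200 (array([-15.7940916 , 185.00171672]), array([ -3.88641352, 199.96388271]))
205 230 (array([-23.50367403, 205.02785668]), array([  4.16782865, 229.8574631 ]))
```

View pics/w5.png

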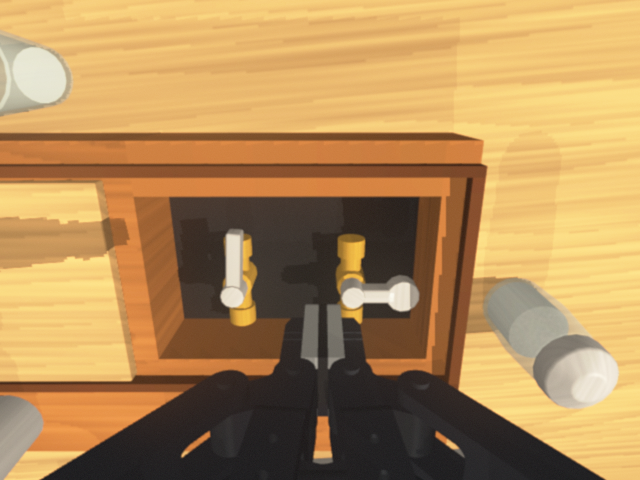

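The wrist picture shows the marked handle pointing along +y, with its nut at (352,294) and disc at (402,293). The plain handle at (233,265) hasn't moved. In box axes the nut, bar and disc all lie at x of about -9.5 mm, so the handle is fully shut, and I'll hand in.

Run:
```python
from h import *
p,D=camera("top")
for n,z in [("cover_bar",.097),("glass_a",0),("spoon_holder",.07),("ceramic_lid",.07)]:
  print(n,[onz("top",d["location"],z).round(3) for d in spot_point("top",n)[:2]])
print(job_done())
```

```text
cover_bar [array([ 0.539, -0.189,  0.097])]
glass_a [array([ 0.386, -0.139,  0.   ]), array([ 0.536, -0.384,  0.   ])]
spoon_holder [array([ 0.679, -0.21 ,  0.07 ])]
ceramic_lid [array([0.702, 0.021, 0.07 ])]
the job is handed in; nothing more can be done
None
```

I pushed the cover by its bar to the end stop, then pushed the marked handle (the one nearer the +y end) clockwise until it stalled at about 15 N. I then lifted clear and handed in the job at about 10 s of the 46 s allowed.

**Last checks:**
- **Marked handle:** its nut, bar and disc lie in line along box +y to within about 1 mm, so it is fully shut.
- **Plain handle:** its outline matches the one before the push to within about 0.3 mm.
- **Cover:** two detections of the bar from the top camera put the cover about 1 mm and 7 mm from its end position. They disagree by about 7 mm, though the cover wasn't touched in between; either is within the 23 mm allowed.
- **Tea things:** both glasses, the spoon holder and the lid are within 5 mm of where they first showed. The shaker was never detected by name; it still stood upright in the last wrist picture, but I didn't measure its position again.

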